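# Load the slide carrier and lock it with its clip

## Robot

A 6-joint arm with a two-finger parallel gripper is mounted at the origin on the work surface. World frame = base frame: x ahead of the robot, y to its left, z up, the work surface at z = 0. Lengths are in m, angles in rad, forces in N, time in s.
With the tool pointing down it reaches from about 0.275 to 0.85 m from the base axis. Payload 5.2 kg.
Tool frame: the origin (TCP) lies midway between the tips of the shut fingers; the grasp point (between the pads) lies 19 mm behind it; z points along the fingers, y is the line along which they close (so a half turn about z gives the same grasp; the last joint's range is limited). The gripper opens to 85 mm and grips with 20 to 120 N. Pads are 22 mm wide; open, the fingers measure 114 mm over their backs; the gripper's body (76 mm by 85 mm) begins 54 mm behind the grasp point. The pads swing forward as they close: fully open they stand 13 mm farther back than shut.
Start: joints at [-1.478, 0.259, 1.535, -0, 1.348, -0.203], TCP at [0.16, -0.526, 0.231] pointing down, gripper open.
Joint ranges: [-3.14, 3.14], [-0.91, 2.08], [0.19, 2.58], [-1.22, 4.36], [0.22, 2.71], [-3.12, 3.12]. Speed limits (rad/s): [2.57, 2.57, 3.14, 3.14, 3.14, 3.14].

## Interface

Orientations are given as a unit quaternion [x, y, z, w].
In Python, from station import arm, imaging gives the robot as it stands.
- The arm moves only by the tool play_rows, never from a script. Its argument "steps" is a list of rows, each an object of numbers: "x", "y", "z": the shift along the tool's x, y, z scaled (see below); "yaw": the turn about the tool's z scaled (see below); "grip": the finger opening in mm, from 0 to 85.4. In form: [{"x": .., "y": .., "z": .., "yaw": .., "grip": ..}, ...]. A call has 1 to 5 rows; each row shifts and turns the commanded pose from where the row before left it, along the tool's axes as they then stand; what a row does not reach is not made up. The controller multiplies each number of a shift by 0.2 m and each number of a turn by pi rad. A row lasts 1/8 s, in which the tool goes at most 62.5 mm and 10.7 degrees, less where a joint would pass 70% of its speed; a pose out of reach is approached as far as the arm can. A call with a number of a shift or a turn outside -1 to 1 is refused whole. A call with a gripper value outside its range is refused whole. The fingers move at their own pace and stop on an object; "squeeze" is the grip in N (left out, the last holds). Time passes only in rows, so rows that do not move let the fingers close. It gives the time, the measured TCP pose, the force, the opening and the grip force at its end, in the units of the state.
- arm.get_obs(): the state, without advancing time (a new reading comes with each control period).
- imaging.camera(name): name is "scene" or "top" or "wrist"; returns (picture, depth): 400x640x3 uint8, red, green, blue; 400x640 float32, m along the optical axis (not along the pixel's ray), 0 where there is no reading.
- imaging.camera_params(name): a dict with "fx", "fy", "cx", "cy" (pixels), "origin" and "rotation" of the camera in the world. Camera axes: x right, y down, z forward; pixel columns grow to the right and rows downward; lengths in m; the calibration is good to about 2 mm. A picture is of the moment at which its call begins: read the wrist's pose just before it. camera_params takes no time and is no camera call; for the wrist camera it gives the pose at the moment of the call.
- arm.hand_in(): hands the job in; it is judged then, once.
The state is a dict: "time_s": time; "joint_pos": joint angles; "qd": joint speeds; "tau": joint torques, N m; "tool_pos": TCP position; "ee_rot": TCP orientation; "force": force on the tool from outside, world axes, zero at the start; "moment": the same for the moment, N m; "grip_width": finger opening in m; "gripper_force": force on a finger pad.
Only numpy, scipy, OpenCV 4.12 (cv2) and the standard library are available. Lean on these libraries where they do the work, as an engineer would, in place of code of your own. Each camera call takes 0.05 s, during which the arm holds its last target. There are 200 camera calls.

## Task

Load the slide scanner: pick up the slide carrier, turn it so that its notched corner matches the pocket in the scanner stage, and lower it (do not drop it: it holds glass) until it lies flat and fully home. Then fit the square-holed hold-down clip fully down on the stage's square stud, with its finger reaching over the edge of the carrier, and let go. Leave the bottle and the grey slide box where they are.

Things in the scene. Friction and masses are not known exactly. Their poses are not given: they have to be found in the camera images.
- pocket (a point): Centre of the grey pocket floor, 30 mm above the bench, in the black stage top at 40 mm: the pocket is 10 mm deep. It is 133 mm along this point's x by 93 mm along y, centred here, less a solid corner block at +x +y (where x is over 26.5 and y over 11.5 mm) that is level with the stage top. z is up.
- stud (a point): Foot of the upright square steel stud, at stage-top level (40 mm above the bench), on the pocket's centre line, 95 mm from its centre towards -x. 16 x 16 mm, sides along x and y, 24 mm tall; its top 6 mm is only 12 x 12 mm. Axes as the pocket's: +x points to the pocket.
- carrier_mid (a point): Middle of the cream slide carrier, 22 mm above its underside. Plate 130 (x) x 90 (y) x 10 mm, centred here, with the corner at +x +y cut out (where x is over 25 and y over 10 mm). An upright grip fin 60 (x) x 14 (y) mm rises 34 mm above the middle of the plate (44 mm in all). Two glass slides lie beside the fin. Loose on the bench, fin up.
- carrier_notch (a point): Inner corner of the carrier's notch: 25 mm along x and 10 mm along y from carrier_mid, at the same height; axes as the carrier's.
- clip_mid (a point): Centre of the hub of the dark steel clip, 15 mm above its underside. Hub 40 x 40 x 30 mm with an upright square through-hole 18 x 18 mm, sides along x and y. A flat finger 20 mm wide, 12 mm thick, underside 2 mm above the hub's, points along +x to 54 mm from the hub centre. About 0.22 kg, loose on the bench, hole upright.
- clip_tip (a point): End of the clip's finger, 54 mm along x from the hub centre and 7 mm below clip_mid.
- carrier: The slide carrier, about 0.22 kg; origin at its underside below carrier_mid, same axes. The lowest 3 mm of its outline is set in 1.5 mm as a lead-in. Seated, it is flush with the stage top, its axes along the pocket's, with 1.5 mm play on each side; it fits only one way round.
- clip: The hold-down clip; origin at its underside below clip_mid, same axes. On the stud its hub rests on the stage top and its finger points along the pocket's +x, 2 mm above the seated carrier's plate.
- stage: The fixed scanner stage, a low level cream block with a black top, 40 mm high; origin on the bench below the pocket centre, axes as the pocket's. It reaches from x = -125 to +90 mm and y = -65 to +65 mm.
- oil_bottle: Amber bottle, 52 mm across, 95 mm tall, bystander; origin under its centre.
- slide_box: Open grey box 90 x 110 x 40 mm, bystander; origin under its centre.
Things that resemble listed ones, but are neither listed nor needed, are in the scene too. Of the things that look like the clip, take the one that is farthest from the robot's base at the start.

How it is judged:
On the way, in this order (a step that is already met when the one before it is completed fails the run):
1. the carrier lies fully home in the pocket (horizontal distance between carrier_mid and pocket below 0.004 m and z of carrier_mid in the frame of pocket between 0.019 and 0.0245 m and x of carrier_notch in the frame of pocket between 0.02 and 0.03 m and y of carrier_notch in the frame of pocket between 0.005 and 0.015 m and angle between carrier_mid's own z axis and vertical below 0.03 rad), for 0.2 s.
2. the clip is fully down on the stud with its finger over the carrier (horizontal distance between clip_mid and stud below 0.004 m and z of clip_mid in the frame of stud between 0.012 and 0.0185 m and x of clip_tip in the frame of stud above 0.045 m and angle between clip_mid's own z axis and vertical below 0.06 rad), for 0.2 s.
At the end, for the whole second after the job is handed in: Carrier flat and at rest in the pocket (within 4 mm, 2.5 mm of full depth, 0.03 rad), notch at the corner block (5 mm); clip at rest on the stud (within 4 mm, 3.5 mm of the stage top, 0.06 rad), finger over the carrier (tip over 45 mm from the stud towards the pocket) (all of step 1 and all of step 2 and linear speed of each of carrier, clip below 0.02 m/s); the robot touches nothing.
It fails at once if the carrier is dropped or knocked: it moves faster than 0.4 m/s without being held (contact force between carrier and the fingers below 0.3 N and linear speed of carrier above 0.4 m/s).
It fails at once if the bottle or the slide box is moved by more than 30 mm (distance of any of oil_bottle, slide_box from where it was at the start of the episode above 0.03 m).
It also fails if it takes over 64 s, if anything falls off the work surface, if the arm or the gripper's body presses on something with over 40 N, if the wrist force passes 120 N, or if a joint passes its speed limit or range.

## Working session

There is one attempt and no reset: what is moved stays moved. The work goes in short steps, Python scripts to look and compute and a tool call to move; the robot and the scene stay as the last step left them, time stands still between calls to the robot, and variables do not carry over. Pictures are saved under pics/ and viewed, at most 10 in all, crops included, and the job is handed in when it is done.

Besides the shell and the picture viewer there is one more tool, called as name(argument=value, ...), one argument or row to a line, values as JSON. play_rows: Moves the arm, as the interface text tells. Shifts and turns lie within -1 to 1; 1 stands for 0.2 m of shift or pi rad of turn. Its arguments: {"type":"object","properties":{"steps":{"type":"array"},"squeeze":{"type":"number"}},"required":["steps"]}

```bash
mkdir -p pics; cat > h.py <<'E'
import numpy as np, cv2
from station import arm, imaging
def shot(n):
    p=imaging.camera_params(n); im,d=imaging.camera(n)
    return im,d,p
def cloud(d,p):
    v,u=np.mgrid[:d.shape[0],:d.shape[1]]
    c=np.stack([(u-p['cx'])/p['fx']*d,(v-p['cy'])/p['fy']*d,d],-1)
    return c@np.array(p['rotation']).T+np.array(p['origin'])
E
python3 - <<'E'
from h import *
im,d,p=shot('top'); cv2.imwrite('pics/top.png',im[:,:,::-1]); np.savez('top.npz',im=im,d=d,W=cloud(d,p))
print(p); print(arm.get_obs())
im,d,p=shot('scene'); cv2.imwrite('pics/scene.png',im[:,:,::-1])
E
```

```text
Traceback (most recent call last):
  File "h.py", line 9, in cloud
    return c@np.array(p['rotation']).T+np.array(p['origin'])
           ~^~~~~~~~~~~~~~~~~~~~~~~~~~
ValueError: matmul: Input operand 1 has a mismatch in its core dimension 0, with gufunc signature (n?,k),(k,m?)->(n?,m?) (size 4 is different from 3)
```

View pics/top.png

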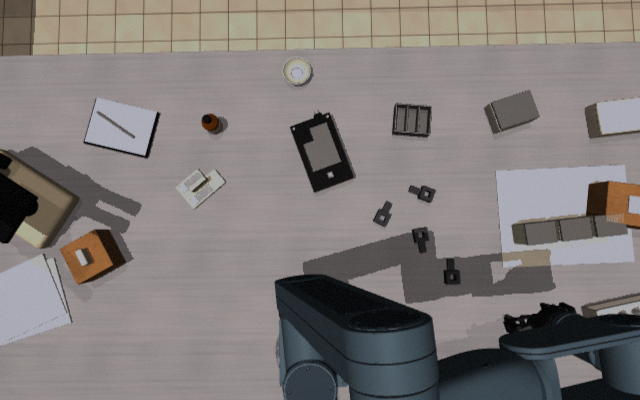

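The top view shows the stage at (323,150), the carrier at (201,187), the bottle at (210,122) and the box at (412,120). There are four clip-like parts, at (425,194), (383,213), (420,237) and (452,272).

```bash
sed -i "s/return c@.*/return c@Rotation.from_quat(p['rotation']).as_matrix().T+np.array(p['origin'])/; 1a from scipy.spatial.transform import Rotation" h.py
python3 - <<'E'
from h import *
im,d,p=shot('top'); W=cloud(d,p); np.savez('top.npz',im=im,d=d,W=W)
print(p); print(arm.get_obs())
for n,(u,v) in dict(c1=(425,194),c2=(383,213),c3=(420,237),c4=(452,272),stage=(323,150),carr=(201,187),bottle=(210,122),box=(412,120)).items():
    print(n,W[v,u].round(3),np.hypot(*W[v,u,:2]).round(3))
a=cv2.resize(im[90:220,160:270],None,fx=4,fy=4,interpolation=cv2.INTER_CUBIC)
b=cv2.resize(im[90:220,280:450],None,fx=4,fy=4,interpolation=cv2.INTER_CUBIC)
cv2.imwrite('pics/a.png',b[:,:,::-1])
im,d,p=shot('scene'); cv2.imwrite('pics/scene.png',im[:,:,::-1])
E
```

```text
{'fx': 399.412076344739, 'fy': 399.412076344739, 'cx': 317.3434992358711, 'cy': 198.07738579517192, 'origin': array([ 0.3782662 , -0.03928734,  1.2483163 ]), 'rotation': array([-0.70061011,  0.7126216 , -0.01940204,  0.03065103])}
{'time_s': 0.1, 'joint_pos': array([-1.47780426e+00,  2.59244994e-01,  1.53598422e+00, -2.00100892e-06,
        1.34798513e+00, -2.02839263e-01]), 'qd': array([ 0.00092657,  0.00017714, -0.00239361,  0.0003788 ,  0.00054569,
       -0.00032435]), 'tau': array([ 1.94751163e-03, -4.46971965e+01, -2.91248560e+01, -2.32434813e-04,
        6.37021934e-03,  3.10482307e-06]), 'tool_pos': array([ 0.16030057, -0.52562624,  0.2305671 ]), 'ee_rot': array([ 9.89080051e-01,  1.47377051e-01,  4.35378273e-05, -8.09672440e-04]), 'force': array([-0.00445864,  0.77170093, -0.36270736]), 'moment': array([-0.01688296, -0.06155107,  0.02629497]), 'gripper_force': 0.0, 'grip_width': 0.08554344978534655}
c1 [ 0.474 -0.357 -0.001] 0.593
c2 [ 0.416 -0.22   0.028] 0.47
c3 [ 0.34  -0.336 -0.   ] 0.479
c4 [ 0.235 -0.423  0.025] 0.484
stage [ 0.614 -0.04   0.027] 0.615
carr [0.507 0.343 0.01 ] 0.613
bottle [0.693 0.294 0.087] 0.752
box [ 0.709 -0.323  0.003] 0.779
```

View pics/a.png

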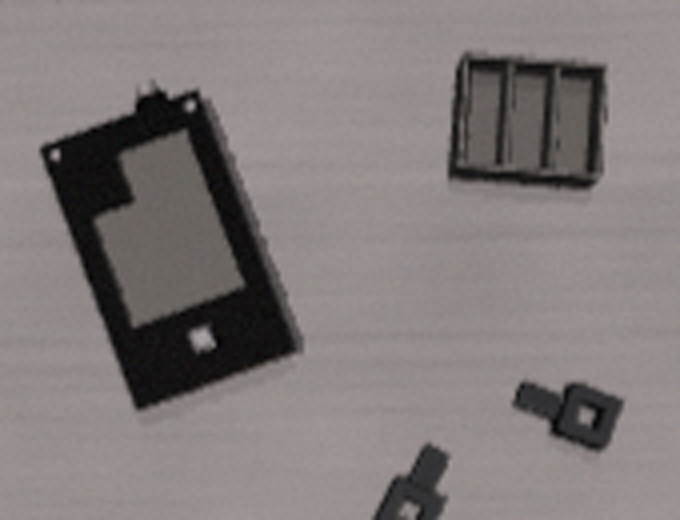

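The candidates were (425,194), (383,213), (420,237) and (452,272). The first is farthest from the base, at 0.59 m, and the crop confirms its square hole and finger. The stage's corner block is at the upper left of its pocket. Next I'll fit poses against the height models.

```bash
cat >> h.py <<'E'
from scipy.optimize import minimize
def box(x,y,x0,x1,y0,y1): return (x>x0)&(x<x1)&(y>y0)&(y<y1)
def carrier(x,y):
    h=np.where(box(x,y,-.065,.065,-.045,.045)&~((x>.025)&(y>.010)),.010,0.)
    return np.where(box(x,y,-.03,.03,-.007,.007),.044,h)
def clip(x,y):
    h=np.where(box(x,y,0,.054,-.010,.010),.014,0.)
    h=np.where(box(x,y,-.02,.02,-.02,.02),.030,h)
    return np.where(box(x,y,-.009,.009,-.009,.009),0,h)
def stage(x,y):
    h=np.where(box(x,y,-.125,.09,-.065,.065),.040,0.)
    h=np.where(box(x,y,-.0665,.0665,-.0465,.0465)&~((x>.0265)&(y>.0115)),.030,h)
    return np.where(box(x,y,-.103,-.087,-.008,.008),.062,h)
def fit(W,model,guess,r=.13,yaws=None,clipd=.012,zoff=0.):
    P=W.reshape(-1,3); P=P[np.isfinite(P).all(1)&(P[:,2]>-.02)&(P[:,2]<.12)&(np.hypot(P[:,0]-guess[0],P[:,1]-guess[1])<r)]
    if len(P)>12000: P=P[::len(P)//12000+1]
    def cost(q):
        c,s=np.cos(q[2]),np.sin(q[2]); X,Y=P[:,0]-q[0],P[:,1]-q[1]
        return np.minimum(abs(P[:,2]-zoff-model(c*X+s*Y,-s*X+c*Y)),clipd).mean()
    if yaws is None: yaws=np.arange(-np.pi,np.pi,np.pi/12)
    best=None
    for a in yaws:
        for st in (.02,.004):
            q0=[guess[0],guess[1],a] if st==.02 else m.x
            m=minimize(cost,q0,method='Nelder-Mead',options=dict(initial_simplex=[q0]+[np.add(q0,e) for e in ([st,0,0],[0,st,0],[0,0,st*8])],xatol=1e-5,fatol=1e-8))
        if best is None or m.fun<best.fun: best=m
    return best.x, best.fun, len(P)
E
python3 - <<'E'
from h import *
W=np.load('top.npz')['W']
for n,m,g,r in (('carrier',carrier,(.507,.343),.11),('stage',stage,(.614,-.04),.16),('clip',clip,(.474,-.357),.07)):
    x,f,k=fit(W,m,g,r); print(n,x.round(4),np.degrees(x[2]).round(1),f.round(5),k)
from h import imaging
p=imaging.camera_params('wrist'); o=arm.get_obs()
R=Rotation.from_quat(o['ee_rot'])
print('cam in tool',R.inv().apply(p['origin']-o['tool_pos']),(R.inv()*Rotation.from_quat(p['rotation'])).as_matrix().round(3),p['fx'])
print(R.as_matrix().round(3))
E
```

```text
carrier [ 0.5143  0.3461 -0.8755] -50.2 0.00236 3770
stage [ 0.6226 -0.0293  0.3389] 19.4 0.00225 7976
clip [ 0.4723 -0.3564  1.1927] 68.3 0.00257 1580
cam in tool [ 0.06771731  0.00089474 -0.14122809] [[ 0.    -0.963 -0.27 ]
 [ 1.     0.     0.001]
 [-0.001 -0.27   0.963]] 331.55663887294907
[[ 0.957  0.292 -0.   ]
 [ 0.292 -0.957  0.001]
 [ 0.    -0.001 -1.   ]]
```

play_rows(
  steps=[
    {"x": 0.29, "y": -0.06, "z": 0.03},
    {"x": 0.29, "y": -0.06, "z": 0.03},
    {"x": 0.29, "y": -0.06, "z": 0.03},
    {"x": 0.29, "y": -0.06, "z": 0.03},
    {"x": 0.29, "y": -0.06, "z": 0.03},
  ],
)

```text
validation failed for argument at $.st...
```

play_rows(
  steps=[
    {"x": 0.29, "y": -0.06, "z": 0.03},
    {"z": 0},
    {"z": 0},
  ],
)

```text
validation failed for argument at $.st...
```

```bash
cat >> h.py <<'E'
def look(name,model,g,r,yaw,**k):
    im,d,p=shot('wrist'); W=cloud(d,p); W[d==0]=np.nan
    np.savez(name+'.npz',im=im,d=d,W=W)
    cv2.imwrite('pics/%s.png'%name,im[:,:,::-1])
    x,f,n=fit(W,model,g,r,[yaw-.1,yaw,yaw+.1],**k)
    o=arm.get_obs(); M=Rotation.from_quat(o['ee_rot']).as_matrix()
    print(name,x.round(4),np.degrees(x[2]).round(2),'cost',f.round(5),n)
    return x,W
def delta(tx,ty,tz=None,yawdeg=None):
    "shift in tool axes (m), then the yaw command total in units"
    o=arm.get_obs(); M=Rotation.from_quat(o['ee_rot']).as_matrix()
    t=np.array([tx,ty,o['tool_pos'][2] if tz is None else tz])
    th=np.degrees(np.arctan2(M[1,0],M[0,0]))
    print('t',o['time_s'],'tcp',o['tool_pos'].round(4),'theta',th.round(2),'tilt',np.degrees(np.arccos(-M[2,2])).round(2),'F',o['force'].round(1),'grip',round(o['grip_width'],4),round(o['gripper_force'],1))
    D=M.T@(t-o['tool_pos']); print('tool shift units',(D/.2).round(4))
    if yawdeg is not None:
        e=(yawdeg-th+180)%360-180; print('yaw units',round(-e/180,4))
E
python3 - <<'E'
from h import *
look('w1',clip,(.4723,-.3564),.075,1.19); delta(.6226,-.0293)
E
```

```text
w1 [ 0.4723 -0.3564  1.09  ] 62.45 cost nan 0
t 0.2 tcp [ 0.1603 -0.5258  0.2308] theta 16.95 tilt 0.07 F [-0.2  0.2 -0. ] grip 0.0854 0.0
tool shift units [ 2.9346e+00 -1.7008e+00  2.7000e-03]h.py:29: RuntimeWarning: Mean of empty slice.
  return np.minimum(abs(P[:,2]-zoff-model(c*X+s*Y,-s*X+c*Y)),clipd).mean()
  ret = ret.dtype.type(ret / rcount)
```

Each row probably needs all of its fields.

play_rows(
  steps=[
    {"x": 0.29, "y": -0.06, "z": 0.03, "yaw": 0, "grip": 85},
    {"x": 0.29, "y": -0.06, "z": 0.03, "yaw": 0, "grip": 85},
    {"x": 0.29, "y": -0.06, "z": 0.03, "yaw": 0, "grip": 85},
    {"x": 0.29, "y": -0.06, "z": 0.03, "yaw": 0, "grip": 85},
    {"x": 0.29, "y": -0.06, "z": 0.03, "yaw": 0, "grip": 85},
  ],
)

```text
time_s: 0.82
tool_pos: [0.4218, -0.3831, 0.2011]
ee_rot: [0.989, 0.147, 0.0, 0.0]
force: [-0.2, -0.7, 1.1]
grip_width: 0.0849
gripper_force: 0.0
```

play_rows(
  steps=[
    {"x": 0.29, "y": -0.06, "z": 0.03, "yaw": 0, "grip": 85},
    {"x": 0, "y": 0, "z": 0, "yaw": 0, "grip": 85},
    {"x": 0, "y": 0, "z": 0, "yaw": 0, "grip": 85},
  ],
)

```text
time_s: 1.2
tool_pos: [0.4721, -0.3556, 0.195]
ee_rot: [0.989, 0.148, -0.0, -0.0]
force: [-0.3, -0.9, 0.2]
grip_width: 0.085
gripper_force: 0.0
```

```bash
python3 - <<'E'
from h import *
look('w1',clip,(.4723,-.3564),.075,1.19); delta(.6226,-.0293)
E
```

```text
w1 [ 0.4725 -0.3564  1.1942] 68.42 cost 0.00162 8111
t 1.25 tcp [ 0.4716 -0.3562  0.1952] theta 16.93 tilt 0.04 F [-0.5 -0.5 -0.1] grip 0.0854 0.0
tool shift units [ 1.1983e+00 -1.3435e+00 -5.0000e-04]
```

play_rows(
  steps=[
    {"x": 0.2, "y": -0.22, "z": 0, "yaw": 0, "grip": 85},
    {"x": 0.2, "y": -0.22, "z": 0, "yaw": 0, "grip": 85},
    {"x": 0.2, "y": -0.22, "z": 0, "yaw": 0, "grip": 85},
    {"x": 0.2, "y": -0.22, "z": 0, "yaw": 0, "grip": 85},
    {"x": 0.2, "y": -0.22, "z": 0, "yaw": 0, "grip": 85},
  ],
)

```text
time_s: 1.88
tool_pos: [0.5995, -0.0874, 0.1958]
ee_rot: [0.989, 0.146, 0.0, 0.0]
force: [1.3, -1.6, -0.3]
grip_width: 0.085
gripper_force: 0.0
```

play_rows(
  steps=[
    {"x": 0.2, "y": -0.22, "z": 0, "yaw": 0, "grip": 85},
    {"x": 0, "y": 0, "z": 0, "yaw": 0, "grip": 85},
    {"x": 0, "y": 0, "z": 0, "yaw": 0, "grip": 85},
  ],
)

```text
time_s: 2.25
tool_pos: [0.6244, -0.0347, 0.1953]
ee_rot: [0.989, 0.147, -0.0, 0.0]
force: [0.3, -0.8, -0.9]
grip_width: 0.0849
gripper_force: 0.0
```

```bash
python3 - <<'E'
from h import *
x,W=look('w2',stage,(.6226,-.0293),.15,.339)
q,f,n=fit(W,stage,x[:2],.085,[x[2]],clipd=.008); print('pocket only',q.round(4),f)
delta(.5143,.3461,None,129.8)
E
```

```text
w2 [ 0.6221 -0.03    0.3382] 19.38 cost 0.00161 11063
pocket only [ 0.6218 -0.0301  0.3374] 0.0015477036140963956
t 2.3 tcp [ 0.6243 -0.0353  0.1954] theta 16.83 tilt 0.04 F [-0.1 -0.7 -0.1] grip 0.085 0.0
tool shift units [ 2.5600e-02 -1.9845e+00 -1.1000e-03]
yaw units -0.6276
```

View pics/w2.png

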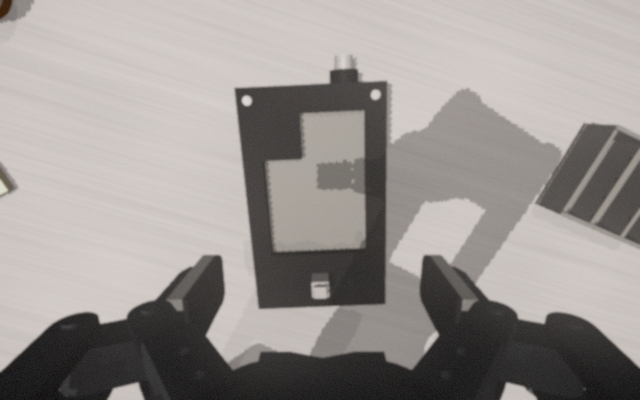

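play_rows(
  steps=[
    {"x": 0, "y": -0.28, "z": 0, "yaw": 0, "grip": 85},
    {"x": 0, "y": -0.28, "z": 0, "yaw": 0, "grip": 85},
    {"x": 0, "y": -0.28, "z": 0, "yaw": 0, "grip": 85},
    {"x": 0, "y": -0.28, "z": 0, "yaw": 0, "grip": 85},
    {"x": 0, "y": -0.28, "z": 0, "yaw": 0, "grip": 85},
  ],
)

```text
time_s: 2.92
tool_pos: [0.5432, 0.2336, 0.1957]
ee_rot: [0.989, 0.146, 0.0, 0.0]
force: [0.4, 0.2, 0.6]
grip_width: 0.085
gripper_force: 0.0
```

play_rows(
  steps=[
    {"x": 0.03, "y": -0.28, "z": 0, "yaw": 0, "grip": 85},
    {"x": 0, "y": -0.3, "z": 0, "yaw": 0, "grip": 85},
    {"x": 0, "y": 0, "z": 0, "yaw": -0.057, "grip": 85},
    {"x": 0, "y": 0, "z": 0, "yaw": -0.057, "grip": 85},
    {"x": 0, "y": 0, "z": 0, "yaw": -0.057, "grip": 85},
  ],
)

```text
time_s: 3.55
tool_pos: [0.516, 0.3452, 0.1955]
ee_rot: [0.914, 0.406, 0.0, 0.0]
force: [-0.7, -0.7, -0.1]
grip_width: 0.0851
gripper_force: 0.0
```

play_rows(
  steps=[
    {"x": 0, "y": 0, "z": 0, "yaw": -0.057, "grip": 85},
    {"x": 0, "y": 0, "z": 0, "yaw": -0.057, "grip": 85},
    {"x": 0, "y": 0, "z": 0, "yaw": -0.057, "grip": 85},
    {"x": 0, "y": 0, "z": 0, "yaw": -0.057, "grip": 85},
    {"x": 0, "y": 0, "z": 0, "yaw": -0.057, "grip": 85},
  ],
)

```text
time_s: 4.18
tool_pos: [0.5163, 0.3448, 0.1955]
ee_rot: [0.648, 0.761, -0.0, 0.0]
force: [0.7, -0.2, -0.2]
grip_width: 0.0851
gripper_force: 0.0
```

play_rows(
  steps=[
    {"x": 0, "y": 0, "z": 0, "yaw": -0.057, "grip": 85},
    {"x": 0, "y": 0, "z": 0, "yaw": -0.057, "grip": 85},
    {"x": 0, "y": 0, "z": 0, "yaw": -0.057, "grip": 85},
    {"x": 0, "y": 0, "z": 0, "yaw": 0, "grip": 85},
    {"x": 0, "y": 0, "z": 0, "yaw": 0, "grip": 85},
  ],
)

```text
time_s: 4.8
tool_pos: [0.5157, 0.346, 0.1954]
ee_rot: [0.427, 0.904, -0.0, 0.0]
force: [0.7, 0.7, -0.1]
grip_width: 0.0848
gripper_force: 0.0
```

```bash
python3 - <<'E'
from h import *
x,W=look('w3',carrier,(.5143,.3461),.1,-.8755)
delta(x[0],x[1],None,np.degrees(x[2])+180)
E
```

```text
w3 [ 0.5134  0.345  -0.8717] -49.95 cost 0.00142 9638
t 4.85 tcp [0.5156 0.3463 0.1954] theta 129.57 tilt 0.01 F [ 0.2 -0.6  0.1] grip 0.0849 0.0
tool shift units [ 0.0018 -0.0124 -0.    ]
yaw units -0.0027
```

View pics/w3.png

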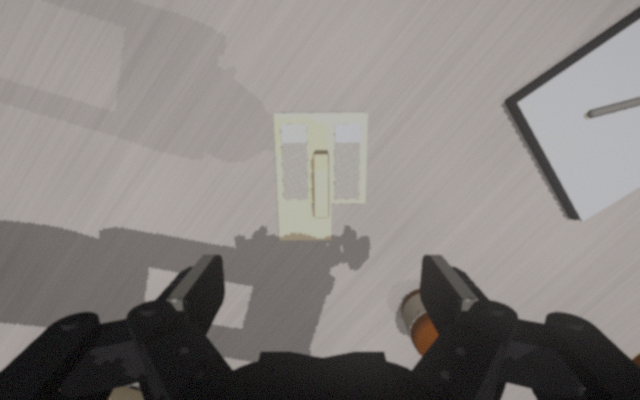

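play_rows(
  steps=[
    {"x": 0, "y": -0.012, "z": 0.27, "yaw": -0.003, "grip": 85},
    {"x": 0, "y": 0, "z": 0.27, "yaw": 0, "grip": 85},
    {"x": 0, "y": 0, "z": 0.22, "yaw": 0, "grip": 60},
    {"x": 0, "y": 0, "z": 0.11, "yaw": 0, "grip": 50},
    {"x": 0, "y": 0, "z": 0, "yaw": 0, "grip": 40},
  ],
)

```text
time_s: 5.48
tool_pos: [0.5119, 0.3448, 0.0192]
ee_rot: [0.421, 0.907, -0.002, -0.002]
force: [-0.3, -0.3, 0.0]
grip_width: 0.04
gripper_force: 0.0
```

play_rows(
  steps=[
    {"x": 0, "y": 0, "z": 0, "yaw": 0, "grip": 30},
    {"x": 0, "y": 0, "z": 0, "yaw": 0, "grip": 20},
    {"x": 0, "y": 0, "z": 0, "yaw": 0, "grip": 12},
    {"x": 0, "y": 0, "z": 0, "yaw": 0, "grip": 8},
    {"x": 0, "y": 0, "z": 0, "yaw": 0, "grip": 8},
  ],
  squeeze=50,
)

```text
time_s: 6.1
tool_pos: [0.5144, 0.3462, 0.0231]
ee_rot: [0.42, 0.908, 0.001, 0.001]
force: [0.2, -0.5, 6.9]
grip_width: 0.0128
gripper_force: 48.8
```

play_rows(
  steps=[
    {"x": 0, "y": 0, "z": -0.03, "yaw": 0, "grip": 8},
    {"x": 0, "y": 0, "z": -0.08, "yaw": 0, "grip": 8},
    {"x": 0, "y": 0, "z": -0.15, "yaw": 0, "grip": 8},
    {"x": 0, "y": 0, "z": -0.2, "yaw": 0, "grip": 8},
    {"x": 0, "y": 0, "z": 0, "yaw": 0, "grip": 8},
  ],
)

```text
time_s: 6.72
tool_pos: [0.5158, 0.3469, 0.1179]
ee_rot: [0.42, 0.908, 0.003, 0.003]
force: [1.6, 0.0, -2.1]
grip_width: 0.0132
gripper_force: 49.0
```

```bash
python3 - <<'E'
from h import *
o=arm.get_obs()
x,W=look('w4',carrier,o['tool_pos'][:2],.1,-.8717,zoff=o['tool_pos'][2]-.022)
delta(.622,-.03,None,199.38)
c=W[np.isfinite(W[...,2])&(np.hypot(W[...,0]-o['tool_pos'][0],W[...,1]-o['tool_pos'][1])<.09)][:,2]
h,e=np.histogram(c,np.arange(0,.2,.004)); print([(round(b,3),k) for k,b in zip(h,e) if k>300])
E
```

```text
w4 [ 0.5152  0.3458 -0.8662] -49.63 cost 0.00557 10227
t 6.775 tcp [0.5144 0.3462 0.1155] theta 130.35 tilt 0.23 F [-0.2 -0.2 -2.5] grip 0.0128 49.0
tool shift units [-1.7819e+00 -8.0760e-01 -1.0000e-03]
yaw units -0.3835
[(np.float64(0.1), np.int64(15775)), (np.float64(0.104), np.int64(10762)), (np.float64(0.128), np.int64(332)), (np.float64(0.132), np.int64(525)), (np.float64(0.136), np.int64(4398)), (np.float64(0.14), np.int64(371)), (np.float64(0.144), np.int64(317)), (np.float64(0.152), np.int64(764)), (np.float64(0.156), np.int64(427)), (np.float64(0.16), np.int64(1252)), (np.float64(0.164), np.int64(1378)), (np.float64(0.168), np.int64(2806)), (np.float64(0.172), np.int64(4020)), (np.float64(0.176), np.int64(2188)), (np.float64(0.18), np.int64(2590)), (np.float64(0.184), np.int64(3483)), (np.float64(0.188), np.int64(4770)), (np.float64(0.192), np.int64(5106))]
```

View pics/w4.png

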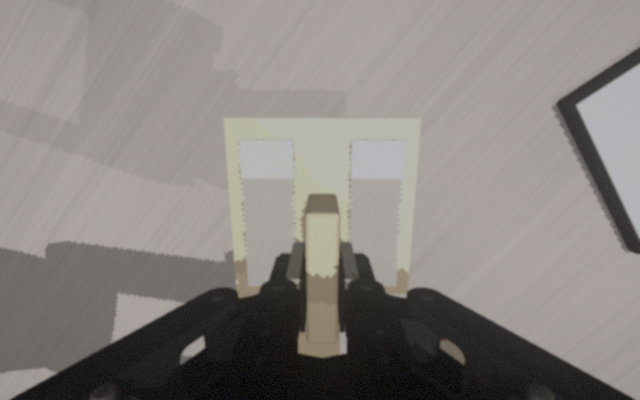

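The carrier is held in the fin. The plate's far edge runs from (224,118) to (420,118), and the notch side is hidden behind the gripper. I'll measure its tilt and offset in the hand.

```bash
cat >> h.py <<'E'
def held(name,tcp,th,g,yaw):
    W=np.load(name+'.npz')['W'].reshape(-1,3); W=W[np.isfinite(W).all(1)]
    L=W-np.array([g[0],g[1],0]); c,s=np.cos(yaw),np.sin(yaw)
    x=c*L[:,0]+s*L[:,1]; y=-s*L[:,0]+c*L[:,1]
    k=(x>-.06)&(x<-.035)&(abs(y)<.04)&(abs(W[:,2]-tcp[2]+.012)<.012)
    A=np.c_[x[k],y[k],np.ones(k.sum())]; q=np.linalg.lstsq(A,W[k,2],rcond=None)[0]
    print('plate slope x,y deg',np.degrees(q[:2]).round(2),'z at mid',q[2].round(4))
    z0=q[2]-.010
    n=(x<-.02)&(x>-.12)&(abs(y)<.08)&(W[:,2]<z0+.048)
    P=W[n].copy(); P[:,2]=np.where(P[:,2]<z0-.01,0,P[:,2]-z0)
    r,f,_=fit(P,carrier,g,.2,[yaw-.03,yaw,yaw+.03],clipd=.01)
    M=np.array([[np.cos(th),np.sin(th)],[-np.sin(th),np.cos(th)]])
    print('carrier',r.round(4),np.degrees(r[2]).round(2),f.round(5),'mid rel tcp in theta frame',(M@(r[:2]-tcp[:2])).round(4),'yaw-theta',np.degrees(r[2]-th).round(2))
    return r
E
python3 - <<'E'
from h import *
held('w4',np.array([.5144,.3462,.1155]),np.radians(130.35),(.5144,.3462),np.radians(-49.8))
E
```

```text
plate slope x,y deg [1.9 0.3] z at mid 0.1054
carrier [ 0.5155  0.3456 -0.8642] -49.51 0.00105 mid rel tcp in theta frame [-0.0011 -0.0005] yaw-theta -179.86
```

play_rows(
  steps=[
    {"x": -0.13, "y": -0.06, "z": 0, "yaw": 0, "grip": 8},
    {"x": -0.25, "y": -0.11, "z": 0, "yaw": 0, "grip": 8},
    {"x": -0.25, "y": -0.11, "z": 0, "yaw": 0, "grip": 8},
    {"x": -0.25, "y": -0.11, "z": 0, "yaw": 0, "grip": 8},
    {"x": -0.25, "y": -0.11, "z": 0, "yaw": 0, "grip": 8},
  ],
  squeeze=80,
)

```text
time_s: 7.4
tool_pos: [0.5825, 0.1071, 0.1117]
ee_rot: [0.42, 0.908, -0.001, -0.001]
force: [1.8, 0.8, -2.8]
grip_width: 0.0121
gripper_force: 82.6
```

play_rows(
  steps=[
    {"x": -0.25, "y": -0.12, "z": 0, "yaw": 0, "grip": 8},
    {"x": -0.25, "y": -0.12, "z": 0, "yaw": 0, "grip": 8},
    {"x": -0.15, "y": -0.07, "z": 0, "yaw": -0.03, "grip": 8},
    {"x": 0, "y": 0, "z": 0, "yaw": -0.056, "grip": 8},
    {"x": 0, "y": 0, "z": 0, "yaw": -0.056, "grip": 8},
  ],
)

```text
time_s: 8.02
tool_pos: [0.6191, -0.0312, 0.1113]
ee_rot: [0.207, 0.978, 0.0, -0.002]
force: [-0.2, -0.5, -1.6]
grip_width: 0.0126
gripper_force: 82.7
```

play_rows(
  steps=[
    {"x": 0, "y": 0, "z": 0, "yaw": -0.056, "grip": 8},
    {"x": 0, "y": 0, "z": 0, "yaw": -0.056, "grip": 8},
    {"x": 0, "y": 0, "z": 0, "yaw": -0.056, "grip": 8},
    {"x": 0, "y": 0, "z": 0, "yaw": -0.056, "grip": 8},
    {"x": 0, "y": 0, "z": 0, "yaw": -0.017, "grip": 8},
  ],
)

```text
time_s: 8.65
tool_pos: [0.619, -0.0302, 0.1114]
ee_rot: [-0.169, 0.986, 0.001, -0.002]
force: [-0.0, -0.2, -3.0]
grip_width: 0.0126
gripper_force: 82.7
```

play_rows(
  steps=[
    {"x": 0, "y": 0, "z": 0, "yaw": 0, "grip": 8},
    {"x": 0, "y": 0, "z": 0, "yaw": 0, "grip": 8},
    {"x": 0, "y": 0, "z": 0, "yaw": 0, "grip": 8},
  ],
)

```text
time_s: 9.02
tool_pos: [0.6201, -0.0304, 0.113]
ee_rot: [-0.167, 0.986, 0.0, -0.0]
force: [0.2, 0.1, -2.8]
grip_width: 0.0123
gripper_force: 82.7
```

```bash
cat >> h.py <<'E'
def check(name,st):
    "held carrier above the stage: pose of carrier and stage (visible -x part)"
    o=arm.get_obs(); im,d,p=shot('wrist'); W=cloud(d,p); W[d==0]=np.nan
    np.savez(name+'.npz',im=im,d=d,W=W); cv2.imwrite('pics/%s.png'%name,im[:,:,::-1])
    M=Rotation.from_quat(o['ee_rot']).as_matrix(); th=np.arctan2(M[1,0],M[0,0])
    r=held(name,o['tool_pos'],th,o['tool_pos'][:2],th-np.pi)
    P=W[np.isfinite(W).all(-1)]; c,s=np.cos(st[2]),np.sin(st[2])
    x=c*(P[:,0]-st[0])+s*(P[:,1]-st[1]); y=-s*(P[:,0]-st[0])+c*(P[:,1]-st[1])
    k=(x<-.06)&(x>-.15)&(abs(y)<.09)&(P[:,2]<.068)
    q,f,n=fit(P[k],stage,st[:2],.2,[st[2]],clipd=.01); print('stage',q.round(4),np.degrees(q[2]).round(2),f.round(5),n)
    return r,q
E
python3 - <<'E'
from h import *
r,q=check('w5',(.622,-.03,.338)); delta(.621,-.031,None,199.2)
E
```

```text
plate slope x,y deg [ 1.14 -0.17] z at mid 0.0999
carrier [ 0.6196 -0.0318 -5.9464] -340.7 0.0007 mid rel tcp in theta frame [0.0009 0.0011] yaw-theta -179.96
stage [ 0.6216 -0.0307  0.3401] 19.49 0.00146 9941
t 9.075 tcp [ 0.6202 -0.0305  0.1131] theta -160.74 tilt 0.03 F [-0.6 -0.3 -3.2] grip 0.0121 82.7
tool shift units [-0.0029 -0.0038 -0.    ]
yaw units 0.0003
```

View pics/w5.png

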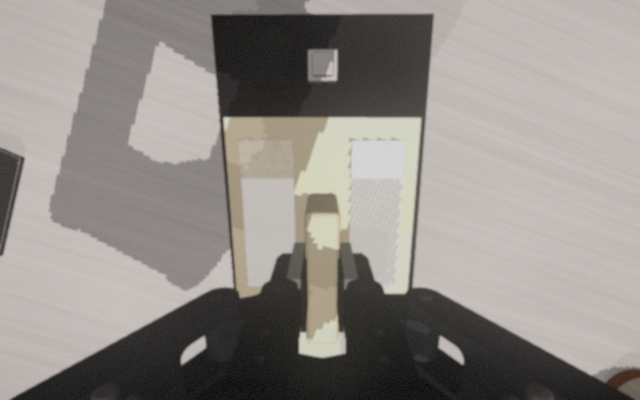

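play_rows(
  steps=[
    {"x": -0.011, "y": 0.001, "z": 0.04, "yaw": 0, "grip": 8},
    {"x": 0, "y": 0, "z": 0.06, "yaw": 0, "grip": 8},
    {"x": 0, "y": 0, "z": 0.06, "yaw": 0, "grip": 8},
    {"x": 0, "y": 0, "z": 0.05, "yaw": 0, "grip": 8},
    {"x": 0, "y": 0, "z": 0, "yaw": 0, "grip": 8},
  ],
)

```text
time_s: 9.7
tool_pos: [0.6214, -0.0294, 0.0698]
ee_rot: [-0.168, 0.986, 0.001, -0.001]
force: [-0.1, -0.2, -1.1]
grip_width: 0.0126
gripper_force: 82.7
```

```bash
python3 - <<'E'
from h import *
r,q=check('w6',(.622,-.03,.338)); delta(r[0]*0+.6222,-.0295,None,199.4)
E
```

```text
plate slope x,y deg [ 0.88 -0.1 ] z at mid 0.0567
carrier [ 0.6209 -0.0308 -5.9463] -340.7 0.00566 mid rel tcp in theta frame [0.0009 0.0011] yaw-theta -179.99
stage [ 0.6218 -0.0303  0.3404] 19.5 0.00211 9798
t 9.75 tcp [ 0.622  -0.0295  0.0706] theta -160.72 tilt 0.07 F [-0.2  0.3 -1.9] grip 0.0124 82.7
tool shift units [-0.001  -0.0003 -0.    ]
yaw units -0.0006
```

play_rows(
  steps=[
    {"x": -0.004, "y": 0, "z": 0.02, "yaw": -0.0006, "grip": 8},
    {"x": 0, "y": 0, "z": 0.02, "yaw": 0, "grip": 8},
    {"x": 0, "y": 0, "z": 0.015, "yaw": 0, "grip": 8},
    {"x": 0, "y": 0, "z": 0, "yaw": 0, "grip": 8},
  ],
)

```text
time_s: 10.25
tool_pos: [0.6229, -0.0292, 0.06]
ee_rot: [-0.168, 0.986, 0.0, -0.0]
force: [0.0, -0.3, -2.2]
grip_width: 0.0122
gripper_force: 82.7
```

play_rows(
  steps=[
    {"x": 0, "y": 0, "z": 0.01, "yaw": 0, "grip": 8},
    {"x": 0, "y": 0, "z": 0.01, "yaw": 0, "grip": 8},
    {"x": 0, "y": 0, "z": 0, "yaw": 0, "grip": 8},
  ],
)

```text
time_s: 10.62
tool_pos: [0.623, -0.0293, 0.0561]
ee_rot: [-0.168, 0.986, 0.0, -0.0]
force: [-0.0, -0.1, -1.5]
grip_width: 0.0126
gripper_force: 82.7
```

play_rows(
  steps=[
    {"x": 0, "y": 0, "z": 0.01, "yaw": 0, "grip": 8},
    {"x": 0, "y": 0, "z": 0.005, "yaw": 0, "grip": 8},
    {"x": 0, "y": 0, "z": 0, "yaw": 0, "grip": 8},
  ],
)

```text
time_s: 11.0
tool_pos: [0.6231, -0.0293, 0.0533]
ee_rot: [-0.168, 0.986, -0.0, -0.0]
force: [-0.4, 0.2, -1.6]
grip_width: 0.0122
gripper_force: 82.7
```

play_rows(
  steps=[
    {"x": 0, "y": 0, "z": 0.01, "yaw": 0, "grip": 8},
    {"x": 0, "y": 0, "z": 0, "yaw": 0, "grip": 8},
  ],
)

```text
time_s: 11.25
tool_pos: [0.6232, -0.0294, 0.0532]
ee_rot: [-0.169, 0.986, -0.0, 0.0]
force: [-5.0, 1.3, 10.2]
grip_width: 0.0121
gripper_force: 84.4
```

play_rows(
  steps=[
    {"x": 0, "y": 0, "z": 0.01, "yaw": 0, "grip": 8},
    {"x": 0, "y": 0, "z": 0, "yaw": 0, "grip": 8},
  ],
)

```text
time_s: 11.5
tool_pos: [0.6232, -0.0293, 0.0532]
ee_rot: [-0.169, 0.986, -0.0, 0.001]
force: [-9.7, 1.3, 21.6]
grip_width: 0.0124
gripper_force: 86.2
```

```bash
python3 - <<'E'
from h import *
r,q=check('w7',(.622,-.03,.338)); delta(.6222,-.0295,None,199.4)
W=np.load('w7.npz')['W']; P=W[np.isfinite(W).all(-1)]; c,s=np.cos(.3395),np.sin(.3395)
x=c*(P[:,0]-.622)+s*(P[:,1]+.03); y=-s*(P[:,0]-.622)+c*(P[:,1]+.03)
for a,b in ((-.085,-.07),(-.064,-.055),(-.05,-.04),(-.03,-.02)):
  for u,v in ((-.04,-.03),(-.005,.005),(.03,.04)):
    k=(x>a)&(x<b)&(y>u)&(y<v)&(P[:,2]<.06); print(a,u,np.median(P[k,2]).round(4) if k.any() else None)
E
```

```text
plate slope x,y deg [ 1.11 -0.11] z at mid 0.0401
carrier [ 0.578  -0.0461 -5.954 ] -341.14 0.0044 mid rel tcp in theta frame [0.0482 0.0008] yaw-theta -180.55
stage [ 0.622  -0.0303  0.3397] 19.47 0.00188 10419
t 11.55 tcp [ 0.6232 -0.0294  0.0531] theta -160.59 tilt 0.1 F [-10.    0.9  22.6] grip 0.0121 86.2
tool shift units [ 0.0051  0.0011 -0.    ]
yaw units 0.0001
-0.085 -0.04 0.0387
-0.085 -0.005 0.0386
-0.085 0.03 0.0386
-0.064 -0.04 0.0385
-0.064 -0.005 0.0386
-0.064 0.03 0.0386
-0.05 -0.04 0.0397
-0.05 -0.005 0.0385
-0.05 0.03 0.0395
-0.03 -0.04 0.0395
-0.03 -0.005 0.0495
-0.03 0.03 0.0393
```

play_rows(
  steps=[
    {"x": 0, "y": 0, "z": -0.014, "yaw": 0, "grip": 8},
    {"x": 0, "y": 0, "z": 0, "yaw": 0, "grip": 14},
    {"x": 0, "y": 0, "z": 0, "yaw": 0, "grip": 20},
    {"x": 0, "y": 0, "z": 0, "yaw": 0, "grip": 35},
    {"x": 0, "y": 0, "z": 0, "yaw": 0, "grip": 50},
  ],
  squeeze=20,
)

```text
time_s: 12.18
tool_pos: [0.6231, -0.0293, 0.0518]
ee_rot: [-0.168, 0.986, 0.0, -0.0]
force: [-0.4, -0.5, 0.2]
grip_width: 0.05
gripper_force: 0.0
```

play_rows(
  steps=[
    {"x": 0, "y": 0, "z": -0.1, "yaw": 0, "grip": 60},
    {"x": 0, "y": 0, "z": -0.2, "yaw": 0, "grip": 85},
    {"x": 0, "y": 0, "z": -0.3, "yaw": 0, "grip": 85},
    {"x": 0, "y": 0, "z": 0, "yaw": 0, "grip": 85},
    {"x": 0, "y": 0, "z": 0, "yaw": 0, "grip": 85},
  ],
)

```text
time_s: 12.8
tool_pos: [0.6229, -0.0292, 0.172]
ee_rot: [-0.168, 0.986, 0.0, 0.0]
force: [-0.6, -0.4, 0.6]
grip_width: 0.0852
gripper_force: 0.0
```

```bash
cat >> h.py <<'E'
def seated(x,y):
    h=stage(x,y); return np.where(carrier(x,y)>.005,carrier(x,y)+.030,h)
E
python3 - <<'E'
from h import *
x,W=look('w8',seated,(.622,-.03),.15,.338)
P=W[np.isfinite(W).all(-1)]; c,s=np.cos(.3395),np.sin(.3395)
x=c*(P[:,0]-.622)+s*(P[:,1]+.03); y=-s*(P[:,0]-.622)+c*(P[:,1]+.03)
k=box(x,y,-.06,.06,-.04,.04)&~box(x,y,-.04,.07,-.02,.045)&(P[:,2]<.06)
k|=box(x,y,.035,.06,-.04,.005)&(P[:,2]<.06)
q=np.linalg.lstsq(np.c_[x[k],y[k],np.ones(k.sum())],P[k,2],rcond=None)[0]; print('plate',q.round(4))
for b in ((.04,.06,-.04,.005),(.045,.06,.02,.04),(-.06,-.045,-.04,.04),(-.085,-.07,-.06,.06),(.07,.085,-.06,.06)):
    k=box(x,y,*b)&(P[:,2]<.06); print(b,np.median(P[k,2]).round(4))
f=box(x,y,-.05,.05,-.02,.02)&(P[:,2]>.066)&(P[:,2]<.078); print('fin ctr stage-frame',np.c_[x,y][f].min(0),np.c_[x,y][f].max(0))
delta(.4725,-.3564,None,68.4)
E
```

```text
w8 [ 0.6217 -0.0308  0.3394] 19.45 cost 0.00161 10634
plate [-0.0084 -0.0085  0.0388]
(0.04, 0.06, -0.04, 0.005) 0.0383
(0.045, 0.06, 0.02, 0.04) 0.0383
(-0.06, -0.045, -0.04, 0.04) 0.039
(-0.085, -0.07, -0.06, 0.06) 0.0386
(0.07, 0.085, -0.06, 0.06) 0.0383
fin ctr stage-frame [-0.02959384 -0.00822811] [0.03004608 0.00579753]
t 12.85 tcp [ 0.6223 -0.0291  0.1709] theta -160.61 tilt 0.12 F [-0.1  0.4 -0.2] grip 0.0847 0.0
tool shift units [ 1.2497e+00 -1.2948e+00  7.0000e-04]
yaw units 0.7277
```

View pics/w8.png

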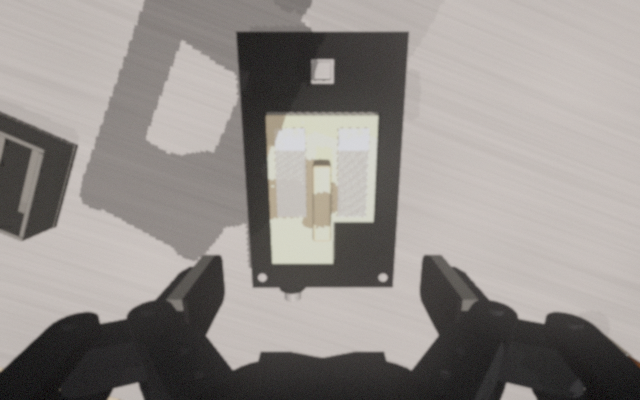

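The picture shows the carrier flush, with its notch at the corner block (335,225), and the heights agree to within 1 mm. Next is the clip.

play_rows(
  steps=[
    {"x": 0.208, "y": -0.216, "z": 0, "yaw": 0, "grip": 85},
    {"x": 0.208, "y": -0.216, "z": 0, "yaw": 0, "grip": 85},
    {"x": 0.208, "y": -0.216, "z": 0, "yaw": 0, "grip": 85},
    {"x": 0.208, "y": -0.216, "z": 0, "yaw": 0, "grip": 85},
    {"x": 0.208, "y": -0.216, "z": 0, "yaw": 0, "grip": 85},
  ],
)

```text
time_s: 13.48
tool_pos: [0.4968, -0.303, 0.17]
ee_rot: [-0.168, 0.986, 0.001, -0.001]
force: [1.1, -0.7, 1.4]
grip_width: 0.0849
gripper_force: 0.0
```

play_rows(
  steps=[
    {"x": 0.208, "y": -0.216, "z": 0, "yaw": 0, "grip": 85},
    {"x": 0, "y": 0, "z": 0, "yaw": 0.056, "grip": 85},
    {"x": 0, "y": 0, "z": 0, "yaw": 0.056, "grip": 85},
    {"x": 0, "y": 0, "z": 0, "yaw": 0.056, "grip": 85},
    {"x": 0, "y": 0, "z": 0, "yaw": 0.056, "grip": 85},
  ],
)

```text
time_s: 14.1
tool_pos: [0.4728, -0.3559, 0.1698]
ee_rot: [0.185, 0.983, 0.001, -0.002]
force: [0.3, -0.3, 0.1]
grip_width: 0.0851
gripper_force: 0.0
```

play_rows(
  steps=[
    {"x": 0, "y": 0, "z": 0, "yaw": 0.056, "grip": 85},
    {"x": 0, "y": 0, "z": 0, "yaw": 0.056, "grip": 85},
    {"x": 0, "y": 0, "z": 0, "yaw": 0.056, "grip": 85},
    {"x": 0, "y": 0, "z": 0, "yaw": 0.056, "grip": 85},
    {"x": 0, "y": 0, "z": 0, "yaw": 0.056, "grip": 85},
  ],
)

```text
time_s: 14.72
tool_pos: [0.4729, -0.3558, 0.1698]
ee_rot: [0.585, 0.811, 0.0, -0.002]
force: [0.4, -0.1, 0.0]
grip_width: 0.0851
gripper_force: 0.0
```

play_rows(
  steps=[
    {"x": 0, "y": 0, "z": 0, "yaw": 0.056, "grip": 85},
    {"x": 0, "y": 0, "z": 0, "yaw": 0.056, "grip": 85},
    {"x": 0, "y": 0, "z": 0, "yaw": 0.056, "grip": 85},
    {"x": 0, "y": 0, "z": 0, "yaw": 0.056, "grip": 85},
    {"x": 0, "y": 0, "z": 0, "yaw": 0, "grip": 85},
  ],
)

```text
time_s: 15.35
tool_pos: [0.4731, -0.356, 0.1702]
ee_rot: [0.827, 0.562, -0.0, -0.002]
force: [-0.2, -0.0, 0.1]
grip_width: 0.0851
gripper_force: 0.0
```

```bash
python3 - <<'E'
from h import *
x,W=look('w9',clip,(.4725,-.3564),.075,1.194)
delta(x[0],x[1],.004,np.degrees(x[2]))
E
```

```text
w9 [ 0.4721 -0.3565  1.196 ] 68.52 cost 0.00156 9342
t 15.4 tcp [ 0.4732 -0.3561  0.1705] theta 68.56 tilt 0.17 F [0.9 0.  0.4] grip 0.0848 0.0
tool shift units [-0.0052 -0.0019  0.8325]
yaw units 0.0002
```

play_rows(
  steps=[
    {"x": -0.005, "y": -0.002, "z": 0.28, "yaw": 0, "grip": 85},
    {"x": 0, "y": 0, "z": 0.27, "yaw": 0, "grip": 80},
    {"x": 0, "y": 0, "z": 0.2, "yaw": 0, "grip": 70},
    {"x": 0, "y": 0, "z": 0.09, "yaw": 0, "grip": 60},
    {"x": 0, "y": 0, "z": 0, "yaw": 0, "grip": 50},
  ],
)

```text
time_s: 16.02
tool_pos: [0.4725, -0.3569, 0.003]
ee_rot: [0.827, 0.562, -0.0, -0.001]
force: [0.3, -0.5, -0.2]
grip_width: 0.05
gripper_force: 0.0
```

play_rows(
  steps=[
    {"x": 0, "y": 0, "z": 0, "yaw": 0, "grip": 42},
    {"x": 0, "y": 0, "z": 0, "yaw": 0, "grip": 36},
    {"x": 0, "y": 0, "z": 0, "yaw": 0, "grip": 34},
    {"x": 0, "y": 0, "z": 0, "yaw": 0, "grip": 34},
  ],
  squeeze=80,
)

```text
time_s: 16.52
tool_pos: [0.474, -0.3585, 0.0061]
ee_rot: [0.827, 0.562, 0.0, 0.002]
force: [-0.6, 0.9, 5.9]
grip_width: 0.0384
gripper_force: 81.7
```

play_rows(
  steps=[
    {"x": 0, "y": 0, "z": -0.03, "yaw": 0, "grip": 34},
    {"x": 0, "y": 0, "z": -0.12, "yaw": 0, "grip": 34},
    {"x": 0, "y": 0, "z": -0.2, "yaw": 0, "grip": 34},
    {"x": 0, "y": 0, "z": -0.2, "yaw": 0, "grip": 34},
    {"x": 0, "y": 0, "z": 0, "yaw": 0, "grip": 34},
  ],
)

```text
time_s: 17.15
tool_pos: [0.4748, -0.3592, 0.118]
ee_rot: [0.827, 0.562, 0.001, 0.004]
force: [-0.1, -0.4, -2.1]
grip_width: 0.0386
gripper_force: 81.1
```

```bash
python3 - <<'E'
from h import *
s=(.622-.095*np.cos(.3393),-.0305-.095*np.sin(.3393)); print('stud',np.round(s,4))
delta(*s,None,19.45)
im,d,p=shot('wrist'); W=cloud(d,p); W[d==0]=np.nan; np.savez('w10.npz',W=W)
cv2.imwrite('pics/w10.png',im[:,:,::-1])
E
```

```text
stud [ 0.5324 -0.0621]
t 17.15 tcp [ 0.4748 -0.3592  0.118 ] theta 68.37 tilt 0.44 F [-0.1 -0.4 -2.1] grip 0.0386 81.1
tool shift units [ 1.4871 -0.2796 -0.0068]
yaw units 0.2718
```

View pics/w10.png

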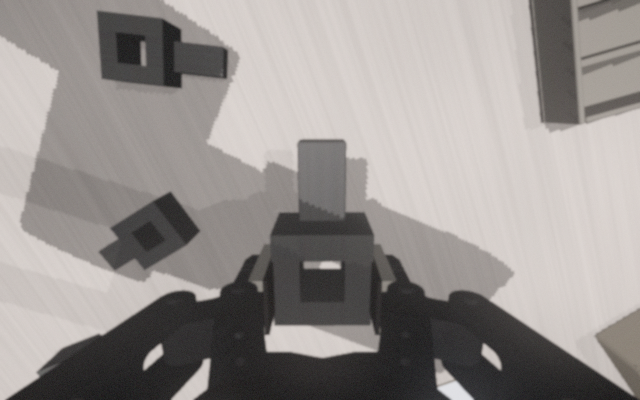

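The clip is held with its finger at (322,180) along tool +x, and its hole at (322,280). I'll measure its pose in the hand.

```bash
cat >> h.py <<'E'
def heldclip(name,new=True):
    o=arm.get_obs()
    if new:
        im,d,p=shot('wrist'); W=cloud(d,p); W[d==0]=np.nan; np.savez(name+'.npz',W=W); cv2.imwrite('pics/%s.png'%name,im[:,:,::-1])
    W=np.load(name+'.npz')['W'].reshape(-1,3); W=W[np.isfinite(W).all(1)]
    t=o['tool_pos']; M=Rotation.from_quat(o['ee_rot']).as_matrix(); th=np.arctan2(M[1,0],M[0,0])
    c,s=np.cos(th),np.sin(th); D=W-t
    L=np.c_[c*D[:,0]+s*D[:,1],-s*D[:,0]+c*D[:,1],D[:,2]]
    hub=box(L[:,0],L[:,1],-.017,.018,-.016,.016)&(L[:,2]>.015)&(L[:,2]<.035)
    fin=box(L[:,0],L[:,1],.03,.05,-.007,.007)&(L[:,2]>-.005)&(L[:,2]<.025)
    for n,k in (('hub',hub),('fin',fin)):
        q=np.linalg.lstsq(np.c_[L[k,:2],np.ones(k.sum())],L[k,2],rcond=None)[0]; print(n,k.sum(),'slope deg',np.degrees(q[:2]).round(2),'z',L[k,2].mean().round(4),'at x',L[k,0].mean().round(3))
    z0=np.median(L[hub,2])-.030
    P=L[(L[:,0]>-.03)&(L[:,0]<.1)&(abs(L[:,1])<np.where(L[:,0]>.019,.05,.0185))&(L[:,2]<z0+.036)].copy()
    P[:,2]=np.where(P[:,2]<z0-.012,0,P[:,2]-z0); 
    r,f,n=fit(P,clip,(0,0),.2,[-.03,0,.03],clipd=.01)
    print('underside z rel tcp',z0.round(4),'clip mid in theta frame',r[:2].round(4),'yaw err deg',np.degrees(r[2]).round(2),f.round(5),n)
    hole=P[(P[:,2]<.015)&(abs(P[:,0])<.013)&(abs(P[:,1])<.013)]
    print('hole lower pts',hole[:,:2].min(0).round(4) if len(hole) else None,hole[:,:2].max(0).round(4) if len(hole) else None)
    print('mid world',(t[:2]+np.array([c*r[0]-s*r[1],s*r[0]+c*r[1]])).round(4))
E
python3 - <<'E'
from h import *
heldclip('w10',False)
E
```

```text
hub 5128 slope deg [1.84 0.34] z 0.0243 at x 0.0
fin 1608 slope deg [-0.36 -0.18] z 0.0087 at x 0.04
underside z rel tcp -0.0052 clip mid in theta frame [ 0.001  -0.0014] yaw err deg 0.0 0.0014 8915
hole lower pts [-0.0095 -0.0105] [0.0019 0.0077]
mid world [ 0.4753 -0.3577]
```

play_rows(
  steps=[
    {"x": 0.26, "y": -0.056, "z": 0, "yaw": 0, "grip": 34},
    {"x": 0.29, "y": -0.056, "z": 0, "yaw": 0, "grip": 34},
    {"x": 0.29, "y": -0.056, "z": 0, "yaw": 0, "grip": 34},
    {"x": 0.29, "y": -0.056, "z": 0, "yaw": 0, "grip": 34},
    {"x": 0.29, "y": -0.056, "z": 0, "yaw": 0, "grip": 34},
  ],
)

```text
time_s: 17.82
tool_pos: [0.5245, -0.0706, 0.1124]
ee_rot: [0.827, 0.562, -0.001, -0.001]
force: [1.3, -0.3, -2.1]
grip_width: 0.0383
gripper_force: 80.9
```

play_rows(
  steps=[
    {"x": 0.06, "y": 0, "z": 0, "yaw": 0.05, "grip": 34},
    {"x": 0, "y": 0, "z": 0, "yaw": 0.056, "grip": 34},
    {"x": 0, "y": 0, "z": 0, "yaw": 0.056, "grip": 34},
    {"x": 0, "y": 0, "z": 0, "yaw": 0.056, "grip": 34},
    {"x": 0, "y": 0, "z": 0, "yaw": 0.054, "grip": 34},
  ],
)

```text
time_s: 18.45
tool_pos: [0.5286, -0.0612, 0.1122]
ee_rot: [0.986, 0.166, -0.002, -0.001]
force: [0.0, 1.0, -2.3]
grip_width: 0.0389
gripper_force: 81.1
```

play_rows(
  steps=[
    {"x": 0, "y": 0, "z": 0, "yaw": 0, "grip": 34},
    {"x": 0, "y": 0, "z": 0, "yaw": 0, "grip": 34},
  ],
)

```text
time_s: 18.7
tool_pos: [0.5295, -0.0615, 0.1132]
ee_rot: [0.985, 0.17, -0.001, -0.0]
force: [0.7, 0.4, -2.6]
grip_width: 0.0386
gripper_force: 81.1
```

```bash
python3 - <<'E'
from h import *
heldclip('w11'); delta(.5324,-.0621,None,19.45)
W=np.load('w11.npz')['W']; P=W[np.isfinite(W).all(-1)]; c,s=np.cos(.3393),np.sin(.3393)
x=c*(P[:,0]-.622)+s*(P[:,1]+.0303); y=-s*(P[:,0]-.622)+c*(P[:,1]+.0303)
k=(P[:,2]<.08)&box(x,y,-.04,.12,-.09,.09)
q=fit(P[k],seated,(.622,-.0303),.2,[.3393],clipd=.01); print('stage(with carrier)',q[0].round(4),q[1])
E
```

```text
hub 4965 slope deg [0.89 0.43] z 0.0222 at x 0.0
fin 1611 slope deg [-0.41  0.34] z 0.0064 at x 0.04
underside z rel tcp -0.0075 clip mid in theta frame [ 0.0021 -0.001 ] yaw err deg 0.54 0.00118 11002
hole lower pts [-0.0083 -0.0099] [0.0028 0.0083]
mid world [ 0.5318 -0.0618]
t 18.75 tcp [ 0.5296 -0.0616  0.1134] theta 19.55 tilt 0.08 F [-0.2  0.5 -2.1] grip 0.0383 81.1
tool shift units [ 0.0121  0.0072 -0.    ]
yaw units 0.0005
stage(with carrier) [ 0.6231 -0.03    0.3477] 0.0014510177516107075
```

View pics/w11.png

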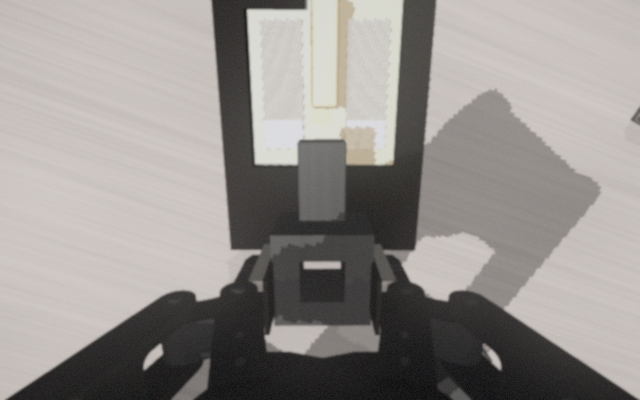

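play_rows(
  steps=[
    {"x": 0.002, "y": 0.001, "z": 0.06, "yaw": 0.001, "grip": 34},
    {"x": 0, "y": 0, "z": 0.08, "yaw": 0, "grip": 34},
    {"x": 0, "y": 0, "z": 0.04, "yaw": 0, "grip": 34},
    {"x": 0, "y": 0, "z": 0, "yaw": 0, "grip": 34},
    {"x": 0, "y": 0, "z": 0, "yaw": 0, "grip": 34},
  ],
)

```text
time_s: 19.38
tool_pos: [0.5308, -0.0618, 0.0782]
ee_rot: [0.986, 0.167, 0.0, 0.0]
force: [-0.3, 0.7, -1.9]
grip_width: 0.0387
gripper_force: 81.0
```

```bash
python3 - <<'E'
from h import *
heldclip('w12'); delta(.5324,-.0621,None,19.45)
W=np.load('w12.npz')['W']; P=W[np.isfinite(W).all(-1)]; c,s=np.cos(.3393),np.sin(.3393)
x=c*(P[:,0]-.622)+s*(P[:,1]+.0303); y=-s*(P[:,0]-.622)+c*(P[:,1]+.0303)
k=(P[:,2]<.08)&box(x,y,-.02,.12,-.09,.09)
q=fit(P[k],seated,(.622,-.0303),.2,[.3393],clipd=.01); print('stage(with carrier)',q[0].round(4),q[1])
E
```

```text
hub 4983 slope deg [0.95 0.38] z 0.0222 at x 0.0
fin 1616 slope deg [ 0.08 -0.02] z 0.0066 at x 0.04
underside z rel tcp -0.0075 clip mid in theta frame [ 0.002 -0.001] yaw err deg 0.62 0.00104 10395
hole lower pts [-0.0082 -0.0099] [0.0028 0.0083]
mid world [ 0.5331 -0.0621]
t 19.425 tcp [ 0.531  -0.0619  0.0785] theta 19.22 tilt 0.05 F [ 0.6  0.3 -2.7] grip 0.0387 81.0
tool shift units [0.0064 0.0034 0.    ]
yaw units -0.0013
stage(with carrier) [ 0.6229 -0.0303  0.3336] 0.0013768776938478814
```

play_rows(
  steps=[
    {"x": -0.001, "y": 0, "z": 0.03, "yaw": 0, "grip": 34},
    {"x": 0, "y": 0, "z": 0.025, "yaw": 0, "grip": 34},
    {"x": 0, "y": 0, "z": 0, "yaw": 0, "grip": 34},
  ],
)

```text
time_s: 19.8
tool_pos: [0.5299, -0.0617, 0.0666]
ee_rot: [0.986, 0.167, -0.001, -0.0]
force: [0.2, 0.3, -2.4]
grip_width: 0.0386
gripper_force: 81.0
```

play_rows(
  steps=[
    {"x": 0, "y": 0, "z": 0.01, "yaw": 0, "grip": 34},
    {"x": 0, "y": 0, "z": 0.01, "yaw": 0, "grip": 34},
    {"x": 0, "y": 0, "z": 0, "yaw": 0, "grip": 34},
  ],
)

```text
time_s: 20.18
tool_pos: [0.5303, -0.0618, 0.063]
ee_rot: [0.986, 0.167, -0.0, -0.0]
force: [-0.2, -1.2, -2.8]
grip_width: 0.0383
gripper_force: 81.0
```

play_rows(
  steps=[
    {"x": 0, "y": 0, "z": 0.01, "yaw": 0, "grip": 34},
    {"x": 0, "y": 0, "z": 0, "yaw": 0, "grip": 34},
  ],
)

```text
time_s: 20.42
tool_pos: [0.5303, -0.0617, 0.061]
ee_rot: [0.986, 0.167, -0.0, -0.0]
force: [-0.2, 0.6, -2.2]
grip_width: 0.0381
gripper_force: 81.0
```

play_rows(
  steps=[
    {"x": 0, "y": 0, "z": 0.01, "yaw": 0, "grip": 34},
    {"x": 0, "y": 0, "z": 0, "yaw": 0, "grip": 34},
  ],
)

```text
time_s: 20.68
tool_pos: [0.5302, -0.0617, 0.0589]
ee_rot: [0.986, 0.167, -0.0, -0.0]
force: [-0.4, 0.1, -2.2]
grip_width: 0.0386
gripper_force: 81.0
```

play_rows(
  steps=[
    {"x": 0, "y": 0, "z": 0.015, "yaw": 0, "grip": 34},
    {"x": 0, "y": 0, "z": 0.015, "yaw": 0, "grip": 34},
    {"x": 0, "y": 0, "z": 0, "yaw": 0, "grip": 34},
  ],
)

```text
time_s: 21.05
tool_pos: [0.5301, -0.0617, 0.0527]
ee_rot: [0.986, 0.167, -0.0, -0.0]
force: [0.6, 1.0, -2.1]
grip_width: 0.0384
gripper_force: 81.0
```

play_rows(
  steps=[
    {"x": 0, "y": 0, "z": 0.015, "yaw": 0, "grip": 34},
    {"x": 0, "y": 0, "z": 0.015, "yaw": 0, "grip": 34},
    {"x": 0, "y": 0, "z": 0, "yaw": 0, "grip": 34},
  ],
)

```text
time_s: 21.42
tool_pos: [0.5301, -0.0617, 0.0468]
ee_rot: [0.986, 0.167, -0.0, -0.0]
force: [0.5, -0.3, -1.7]
grip_width: 0.0381
gripper_force: 81.0
```

play_rows(
  steps=[
    {"x": 0, "y": 0, "z": 0.005, "yaw": 0, "grip": 34},
    {"x": 0, "y": 0, "z": 0.005, "yaw": 0, "grip": 34},
    {"x": 0, "y": 0, "z": 0, "yaw": 0, "grip": 34},
  ],
)

```text
time_s: 21.8
tool_pos: [0.5305, -0.0618, 0.0461]
ee_rot: [0.986, 0.167, 0.0, 0.0]
force: [-1.9, 1.7, 6.1]
grip_width: 0.0387
gripper_force: 81.9
```

Contact came at full depth. I'll relax the load, release, rise and look.

play_rows(
  steps=[
    {"x": 0, "y": 0, "z": 0.005, "yaw": 0, "grip": 34},
    {"x": 0, "y": 0, "z": -0.005, "yaw": 0, "grip": 40},
    {"x": 0, "y": 0, "z": 0, "yaw": 0, "grip": 46},
    {"x": 0, "y": 0, "z": 0, "yaw": 0, "grip": 60},
    {"x": 0, "y": 0, "z": 0, "yaw": 0, "grip": 75},
  ],
  squeeze=20,
)

```text
time_s: 22.42
tool_pos: [0.5304, -0.0618, 0.045]
ee_rot: [0.986, 0.167, -0.0, -0.0]
force: [0.9, -0.0, 0.4]
grip_width: 0.0743
gripper_force: 0.0
```

play_rows(
  steps=[
    {"x": 0, "y": 0, "z": -0.05, "yaw": 0, "grip": 85},
    {"x": 0, "y": 0, "z": -0.2, "yaw": 0, "grip": 85},
    {"x": 0, "y": 0, "z": -0.3, "yaw": 0, "grip": 85},
    {"x": 0, "y": 0, "z": -0.2, "yaw": 0, "grip": 85},
    {"x": 0, "y": 0, "z": 0, "yaw": 0, "grip": 85},
  ],
)

```text
time_s: 23.05
tool_pos: [0.5327, -0.0625, 0.1997]
ee_rot: [0.986, 0.167, 0.004, 0.002]
force: [0.5, 0.1, -1.2]
grip_width: 0.0851
gripper_force: 0.0
```

```bash
python3 - <<'E'
from h import *
im,d,p=shot('wrist'); W=cloud(d,p); W[d==0]=np.nan; cv2.imwrite('pics/w13.png',im[:,:,::-1])
z=lambda x,y: np.where(clip(x,y)>0,clip(x,y)+.04,0)
P=W[np.isfinite(W).all(-1)]; c,s=np.cos(.3393),np.sin(.3393)
x=c*(P[:,0]-.5324)+s*(P[:,1]+.0620); y=-s*(P[:,0]-.5324)+c*(P[:,1]+.0620)
for n,b in (('hub',((-.018,-.011,-.016,.016),(.011,.018,-.016,.016),(-.016,.016,-.018,-.011),(-.016,.016,.011,.018))),('finger',((.026,.036,-.008,.008),(.042,.052,-.008,.008))),('stud',((-.004,.004,-.004,.004),)),('plate',((.035,.05,-.035,-.02),(.035,.05,.02,.035)))):
    print(n,[np.median(P[box(x,y,*q),2]).round(4) for q in b])
print('hub extent',[np.percentile(a[(P[:,2]>.064)&(P[:,2]<.073)&box(x,y,-.03,.03,-.03,.03)],[1,99]).round(4) for a in (x,y)])
k=(P[:,2]>.048)&(P[:,2]<.058)&box(x,y,.024,.07,-.02,.02); print('tip x',np.percentile(x[k],98).round(4))
delta(.53,-.06)
E
```

```text
hub [np.float64(0.0686), np.float64(0.0701), np.float64(0.2778), np.float64(0.2772)]
finger [np.float64(0.0526), np.float64(0.0525)]
stud [np.float64(0.0626)]
plate [np.float64(0.0393), np.float64(0.0392)]
hub extent [array([-0.0195,  0.0202]), array([-0.0196,  0.0196])]
tip x 0.0538
t 23.1 tcp [ 0.5313 -0.0621  0.1972] theta 19.22 tilt 0.24 F [ 0.2 -0.6 -0.7] grip 0.0847 0.0
tool shift units [-0.0027 -0.0119 -0.    ]
```

View pics/w13.png

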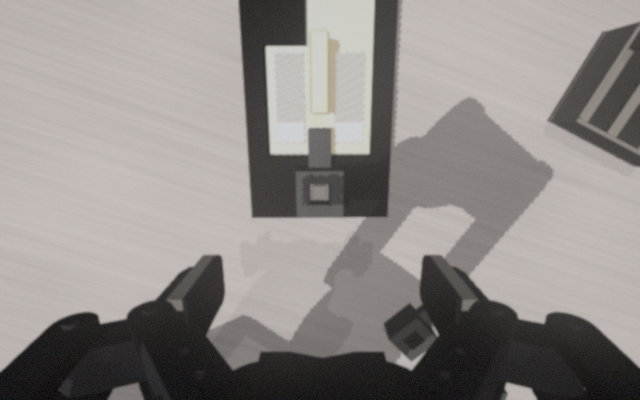

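The hub top is at 69–70 mm and the stud shows inside the hole at (319,191). The finger lies flat over the carrier's edge, and the robot is clear, so I'm handing in.

```bash
python3 -c "
from station import arm
print(arm.hand_in())"
```

```text
the job is handed in; nothing more can be done
None
```

The carrier lies flat and home in the pocket with its notch at the corner block, the clip is fully down on the stud with its finger over the carrier's edge, and the job is handed in at about 23 s; the hand-in returned no verdict.

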